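# Twist the stuck reamer off the citrus juicer

## Robot

A 6-joint arm with a two-finger parallel gripper is mounted at the origin on a cart in front of the work surface, level with it; the furniture and walls round the work are solid. World frame = base frame: x ahead of the robot, y to its left, z up, the work surface at z = 0. Lengths are in mm, angles in rad, forces in N, time in s.
With the tool pointing down it reaches from about 275 to 750 mm from the base axis. Payload 10.2 kg.
Tool frame: the origin (TCP) lies at the very end of the fingers, on their centre line; the grasp point (between the pads) lies 19 mm behind it; z points along the fingers, y is the line along which they close (so a half turn about z gives the same grasp; the last joint's range is limited). The gripper opens to 85 mm and grips with 20 to 120 N. Pads are 22 mm wide; open, the fingers measure 114 mm over their backs; the gripper's body (76 mm by 85 mm) begins 54 mm behind the grasp point. The pads swing forward as they close: fully open they stand 13 mm farther back than shut.
Start: joints at [-1.338, 0.313, 1.498, -0, 1.331, -0.223], TCP at [231.084, -471.414, 231.294] pointing down, gripper open.
Joint ranges: [-2.94, 2.94], [-0.97, 2.17], [0.19, 2.56], [-1.23, 4.37], [0.02, 3.11], [-2.88, 2.88]. Speed limits (rad/s): [2.39, 2.39, 3.01, 3.14, 3.14, 3.14].

## Interface

Orientations are given as a unit quaternion [w, x, y, z].
In Python, from rig import telemetry, optics, ctrl gives the robot as it stands.
- The arm moves only by the tool servo_tool, never from a script. Its argument "deltas" is a list of rows, each a list of 3 entries, a list of its own where there are three numbers: the shift along the tool's x, y, z in units of 20 cm (1.0 is 20 cm), then the turn, a rotation vector about the tool's x, y, z in units of 90 degrees (1.0 is 90 degrees), then the opening, from 0 (shut) to 1 (fully open). A call has 1 to 8 rows; each row shifts and turns the commanded pose from where the row before left it, along the tool's axes as they then stand; what a row does not reach is not made up. A row lasts 1/10 s, in which the tool goes at most 50 mm and 8.59 degrees, less where a joint would pass 70% of its speed; a pose out of reach is approached as far as the arm can. A call with a number of a shift or a turn outside -1 to 1 is refused whole. A call with a gripper value outside its range is refused whole. The fingers move at their own pace and stop on an object; "squeeze" is the grip in N (left out, the last holds). Time passes only in rows, so rows that do not move let the fingers close. It gives the time, the measured TCP pose, the force, the opening and the grip force at its end, in the units of the state.
- telemetry.sense(): the state, without advancing time (a new reading comes with each control period).
- optics.capture(name): name is "scene" or "top"; returns the picture (420x560x3 uint8, blue, green, red); there is no depth.
- optics.camera_model(name): a dict with "vfov" (degrees; the focal length in pixels is half the picture's height over the tangent of half this angle, whatever the lens; pixels are square), "cx", "cy" (the principal point, pixels), "R" (3x3) and "t" (3): a world point X has camera coordinates R X + t. Camera axes: x right, y down, z forward; pixel columns grow to the right and rows downward; lengths in mm; the calibration is good to about 2 mm. A picture is of the moment at which its call begins. camera_model takes no time and is no camera call.
- ctrl.finish_job(): hands the job in; it is judged then, once.
The state is a dict: "time_s": time; "joints": joint angles; "dq": joint speeds; "tau": joint torques, N m; "eef_pos": TCP position; "ee_rot": TCP orientation; "force": force on the tool from outside, world axes, zero at the start; "wrist_torque": the same for the moment, N m; "grip_width": opening from 0.0 (shut) to 1.0 (fully open); "grip_force": force on a finger pad.
Only numpy, scipy, OpenCV 4.12 (cv2) and the standard library are available. Lean on these libraries where they do the work, as an engineer would, in place of code of your own. Each camera call takes 0.05 s, during which the arm holds its last target. There are 200 camera calls.

## Task

The orange reamer is jammed on the drive spindle of the citrus juicer. Take hold of it from above and, pulling upwards all the while, twist it about 30 degrees one way and then back again, so that it creeps roughly a centimetre up the spindle but is still on it; then lift it clear and set it down gently in the pale blue dish, leaving the terracotta dish where it is.

Things in the scene. Friction and masses are not known exactly. Their poses are not given: they have to be found in the camera images.
- reamer_mid (a point): Orange plastic reamer, 67 mm high, 70 g: neck 35 mm across for the lowest 26 mm, above it a round ribbed body 39 mm across with upright sides from 26 to 50 mm above the bottom (grip there, from any side), then a dome. Point: on its axis, 36 mm above its bottom; z up the axis. Its bore, 26 mm deep, grips the spindle: it takes 10 to 20 N of pull and about 0.15 N m of twist to move, and can turn to any angle.
- juicer_hub (a point): Citrus juicer, fixed: white round base 120 mm across with a small grey pouring lip. Point: on its axis at the top of the grey hub, 72 mm above the worktop, where the seated reamer's bottom rests. A round spindle 16 mm across with four black spring ribs stands up 24 mm from here; the reamer is free once it has risen that far. z up.
- blue_dish: Shallow round pale blue dish, loose, 0.4 kg, 144 mm across the rim, 24 mm high, flat inside floor 5 mm above the worktop and 112 mm across. Origin at the centre of its underside. The reamer goes here.
- terracotta_dish: The same dish in brown-red terracotta, loose. Origin at the centre of its underside. To be left alone.

How it is judged (in metres and radians):
On the way, in this order (a step that is already met when the one before it is completed fails the run):
1. the reamer, still on the spindle, is twisted at least 15 degrees from where it stood (angle between the x axis of reamer_mid and the x axis of juicer_hub, either way round above 0.26 rad and z of reamer_mid in the frame of juicer_hub below 0.058 m and horizontal distance between reamer_mid and juicer_hub below 0.01 m), for 0.05 s.
2. it is twisted back to within 10 degrees of where it stood, having crept up 3 to 22 mm, still on the spindle (angle between the x axis of reamer_mid and the x axis of juicer_hub, either way round below 0.175 rad and z of reamer_mid in the frame of juicer_hub between 0.039 and 0.058 m and horizontal distance between reamer_mid and juicer_hub below 0.01 m), for 0.05 s.
At the end, for the whole second after the job is handed in: The reamer rests in the pale blue dish, upright or lying: its mid point within 60 mm of the dish's axis and less than 50 mm above the worktop, at rest; the dish is level (within 6 degrees) (horizontal distance between reamer_mid and blue_dish below 0.06 m and height (world z) of reamer_mid below 0.05 m and angle between blue_dish's own z axis and vertical below 0.1 rad and linear speed of reamer below 0.05 m/s); the robot touches nothing.
It fails at once if the reamer is dropped: falling free of the fingers at over 0.3 m/s, away from the juicer, with its middle over 80 mm up (about 40 mm above where it rests in the dish) (contact force between the fingers and reamer below 0.01 N and linear speed of reamer above 0.3 m/s and height (world z) of reamer_mid above 0.08 m and horizontal distance between reamer_mid and juicer_hub above 0.03 m).
It fails at once if the terracotta dish is shifted more than 30 mm (distance of terracotta_dish from where it was at the start of the episode above 0.03 m).
It also fails if it takes over 48 s, if anything falls off the work surface, if the arm or the gripper's body presses on something with over 40 N, if the wrist force passes 120 N, or if a joint passes its speed limit or range.

## Working session

There is one attempt and no reset: what is moved stays moved. The work goes in short steps, Python scripts to look and compute and a tool call to move; the robot and the scene stay as the last step left them, time stands still between calls to the robot, and variables do not carry over. Pictures are saved under pics/ and viewed, at most 10 in all, crops included, and the job is handed in when it is done.

Besides the shell and the picture viewer there is one more tool, called as name(argument=value, ...) on one line, values as JSON. servo_tool: Moves the arm, as the interface text tells. Its arguments: {"type":"object","properties":{"deltas":{"type":"array"},"squeeze":{"type":"number"}},"required":["deltas"]}

```bash
mkdir -p pics; python3 - <<'E'
from rig import telemetry, optics, ctrl
import cv2,numpy as np
for n in("scene","top"):
    im=optics.capture(n); cv2.imwrite(f"pics/{n}0.png",im)
    m=optics.camera_model(n); print(n,m['vfov'],m['cx'],m['cy'],np.round(m['R'],3).tolist(),np.round(m['t'],1).tolist(), {k:v for k,v in m.items() if k not in('R','t')})
print(telemetry.sense())
E
```

```text
scene 49.45642397910576 279.6422828145306 210.4354776465504 [[-0.595, -0.804, -0.011], [-0.497, 0.378, -0.781], [0.632, -0.459, -0.624]] [304.5, 291.3, 899.6] {'vfov': 49.45642397910576, 'cx': 279.6422828145306, 'cy': 210.4354776465504}
top 46.03047869955409 283.767334066306 228.18649627027557 [[-0.01, -1.0, -0.007], [-0.997, 0.011, -0.08], [0.08, 0.007, -0.997]] [11.9, 498.4, 1092.9] {'vfov': 46.03047869955409, 'cx': 283.767334066306, 'cy': 228.18649627027557}
{'time_s': 0.1, 'joints': array([-1.33841915e+00,  3.13400667e-01,  1.49838302e+00, -5.21173466e-06,
        1.33102038e+00, -2.23401588e-01]), 'dq': array([ 0.0010733 , -0.00156144, -0.00342076,  0.00176717, -0.00062372,
       -0.00040686]), 'tau': array([ 1.76092937e-03, -4.12899292e+01, -2.60143840e+01, -2.09426748e-04,
        3.02897795e-03, -1.44888688e-07]), 'eef_pos': array([ 231.01458186, -471.17073853,  230.78067431]), 'ee_rot': array([-6.05690109e-04,  9.74145080e-01,  2.25922543e-01, -5.24919826e-06]), 'force': array([ 0.05233699, -0.24654605, -0.29290098]), 'wrist_torque': array([ 0.00231543,  0.02440446, -0.00999858]), 'grip_force': 0.0, 'grip_width': 0.999629621547477}
```

View pics/scene0.png

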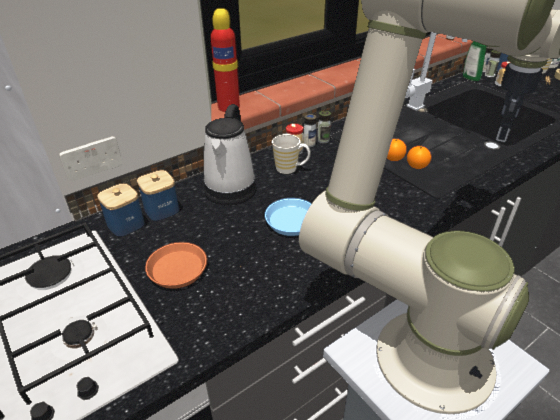

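View pics/top0.png

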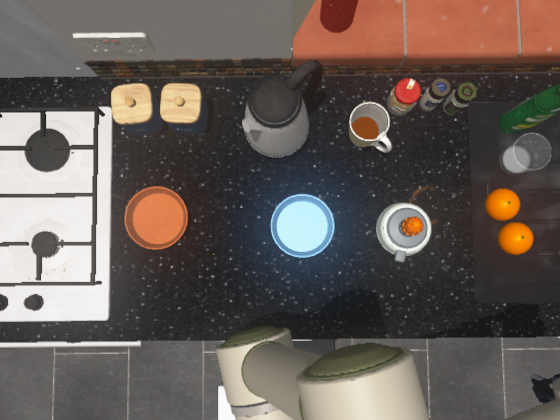

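Scene: dishes seen at (177,265) terracotta and (290,217) blue; the juicer is hidden by the arm. Top: reamer (412,226) on the juicer (404,229), blue dish (303,226), terracotta (156,218), kettle (277,120), mug (370,127).

```bash
cat > h.py <<'E'
from rig import telemetry, optics, ctrl
import cv2,numpy as np
def ray(n,u,v,z):
    m=optics.camera_model(n);R=np.array(m['R']);t=np.array(m['t'])
    f=210/np.tan(np.radians(m['vfov']/2))
    d=R.T@[(u-m['cx'])/f,(v-m['cy'])/f,1];c=-R.T@t
    return c+d*(z-c[2])/d[2]
def blob(im,lo,hi,roi=None,show=True):
    k=cv2.inRange(cv2.cvtColor(im,cv2.COLOR_BGR2HSV),lo,hi)
    if roi:
        q=np.zeros_like(k);x0,y0,x1,y1=roi;q[y0:y1,x0:x1]=1;k*=q
    cs=cv2.findContours(k,cv2.RETR_EXTERNAL,cv2.CHAIN_APPROX_NONE)[0]
    c=max(cs,key=cv2.contourArea);return cv2.minEnclosingCircle(c),cv2.boundingRect(c),cv2.contourArea(c)
E
python3 - <<'E'
from h import *
im=cv2.imread("pics/top0.png")
def rep(name,b,z):
    (c,r),bb,a=b;x,y,w,h=bb
    p=ray("top",x+w/2-.5,y+h/2-.5,z);e=ray("top",x-.5,y+h/2,z);g=ray("top",x+w-.5,y+h/2,z)
    print(name,bb,a,p.round(),'diam',round(np.linalg.norm(e-g)))
rep("reamer",blob(im,(3,150,120),(22,255,255),(370,195,440,262)),122)
rep("base",blob(im,(0,0,130),(180,60,255),(370,195,440,262)),60)
rep("blue",blob(im,(85,50,100),(115,255,255),(250,180,350,270)),24)
rep("terra",blob(im,(0,80,60),(20,255,255),(110,170,200,260)),24)
cv2.imwrite("pics/crop.png",cv2.resize(im[185:275,360:450],None,fx=6,fy=6,interpolation=cv2.INTER_CUBIC))
E
```

```text
reamer (402, 217, 21, 19) 277.5 [ 492. -256.  122.] diam 43
base (376, 203, 55, 59) 2239.5 [ 484. -252.   60.] diam 119
blue (270, 193, 65, 65) 3227.0 [505. -34.  24.] diam 146
terra (124, 185, 65, 65) 3185.0 [527. 294.  24.] diam 147
```

View pics/crop.png

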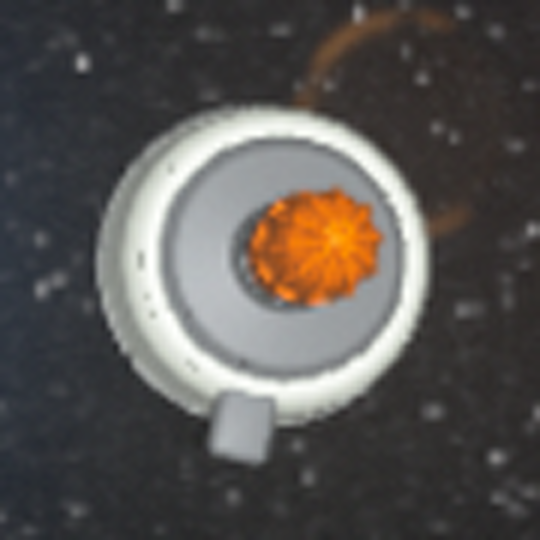

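The crop shows the reamer's dome tip near (415.5,225), the top of its upright body centred near (413,226), and the lip at (400,256). Height-122 blob position is biased by the body side; I'll approach, then refine with the scene view.

servo_tool(deltas=[[[0.2, -0.05, 0], [0, 0, 0], 1], [[0.2, -0.05, 0], [0, 0, 0], 1], [[0.2, -0.05, 0], [0, 0, 0], 1], [[0.2, -0.05, 0], [0, 0, 0], 1], [[0.2, -0.05, 0], [0, 0, 0], 1], [[0.2, -0.05, 0], [0, 0, 0], 1], [[0.2, -0.05, 0], [0, 0, 0], 1], [[0.2, -0.05, 0], [0, 0, 0], 1]])

```text
time_s: 0.9
eef_pos: [484.2, -257.3, 231.0]
ee_rot: [-0.0, 0.974, 0.226, -0.0]
force: [0.2, -0.8, 0.1]
grip_width: 1.001
grip_force: 0.0
```

```bash
python3 - <<'E'
from h import *
print("tip",ray("top",415.3,224.5,139).round(1),"body top",ray("top",413.2,225.6,122).round(1),"grey ring z60",ray("top",406.3,227.5,60).round(1))
s=telemetry.sense();print(s['eef_pos'],s['joints'],s['time_s'])
im=optics.capture("scene");cv2.imwrite("pics/scene1.png",im)
E
```

```text
tip [ 493.5 -258.3  139. ] body top [ 492.7 -258.3  122. ] grey ring z60 [ 493.9 -259.1   60. ]
[ 484.2122732  -257.33778199  231.03097518] [-7.02179075e-01  3.64999430e-01  1.42619175e+00 -6.70004538e-05
  1.35098266e+00  4.12862638e-01] 0.9
```

View pics/scene1.png

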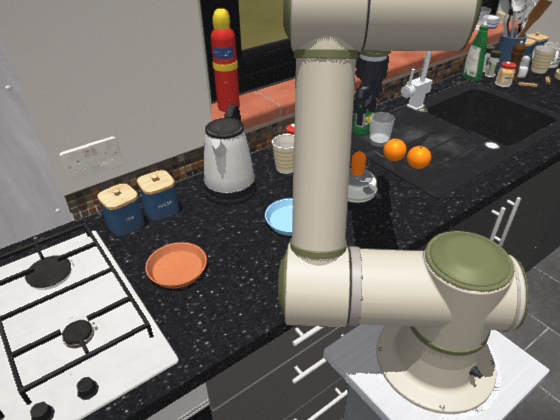

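The scene view shows the reamer at (358,163), its left partly behind the arm; three top-view estimates agree on about (493.4, -258.5). Check against the scene's edges, then descend.

```bash
python3 - <<'E'
from h import *
im=cv2.imread("pics/scene1.png")
print(blob(im,(3,150,100),(22,255,255),(345,140,380,190)))
m=optics.camera_model("scene");R=np.array(m['R']);t=np.array(m['t']);f=210/np.tan(np.radians(m['vfov']/2))
for z in(72,98,110,122,139):
    c=R@[493.4,-258.5,z]+t; print(z,(c[:2]/c[2]*f+[m['cx'],m['cy']]).round(1),'r px',(19.5*f/c[2]).round(1))
h=cv2.cvtColor(im,cv2.COLOR_BGR2HSV)
for v in(158,163,168):print(v,h[v,348:372].tolist())
E
```

```text
(((358.0, 163.0), 12.16562557220459), (351, 151, 15, 25), 260.0)
72 [357.  172.2] r px 6.9
98 [357.9 164.4] r px 7.0
110 [358.3 160.8] r px 7.0
122 [358.7 157.1] r px 7.1
139 [359.3 151.7] r px 7.2
158 [[20, 29, 130], [25, 26, 116], [30, 8, 68], [4, 64, 64], [12, 212, 153], [13, 228, 150], [13, 231, 149], [13, 217, 168], [13, 215, 159], [13, 226, 166], [12, 218, 167], [13, 222, 168], [13, 224, 171], [13, 225, 163], [13, 223, 169], [14, 232, 163], [13, 221, 165], [12, 216, 162], [6, 105, 92], [0, 0, 39], [140, 21, 36], [0, 0, 44], [90, 21, 48], [140, 16, 49]]
163 [[20, 29, 130], [18, 25, 101], [0, 22, 58], [12, 192, 110], [13, 228, 144], [13, 227, 146], [13, 221, 165], [14, 226, 160], [14, 244, 157], [13, 223, 153], [14, 233, 165], [13, 229, 166], [13, 225, 163], [13, 223, 157], [13, 239, 159], [13, 230, 160], [13, 223, 158], [11, 165, 94], [171, 34, 53], [120, 22, 46], [110, 28, 54], [108, 23, 56], [90, 6, 46], [0, 6, 45]]
168 [[21, 35, 123], [23, 22, 93], [102, 14, 88], [14, 64, 103], [11, 182, 133], [13, 220, 137], [13, 224, 147], [14, 237, 157], [13, 220, 166], [13, 224, 163], [12, 218, 160], [13, 230, 161], [13, 215, 164], [13, 228, 163], [13, 236, 161], [12, 215, 147], [6, 90, 88], [120, 21, 60], [108, 21, 61], [120, 17, 59], [90, 6, 42], [129, 41, 44], [70, 18, 43], [170, 16, 48]]
```

Both views agree within 0.5 px. Descend and close.

servo_tool(deltas=[[[0.039, 0.026, 0.11], [0, 0, 0], 1], [[0, 0, 0.15], [0, 0, 0], 1], [[0, 0, 0.15], [0, 0, 0], 1], [[0, 0, 0.15], [0, 0, 0], 1], [[0, 0, 0.1], [0, 0, 0], 1], [[0, 0, 0.05], [0, 0, 0], 1], [[0, 0, 0], [0, 0, 0], 1]])

```text
time_s: 1.65
eef_pos: [492.1, -259.7, 88.3]
ee_rot: [-0.001, 0.974, 0.226, -0.001]
force: [0.1, 0.2, -0.3]
grip_width: 1.001
grip_force: 0.0
```

servo_tool(deltas=[[[0, 0, 0], [0, 0, 0], 0], [[0, 0, 0], [0, 0, 0], 0], [[0, 0, 0], [0, 0, 0], 0], [[0, 0, 0], [0, 0, 0], 0], [[0, 0, 0], [0, 0, 0], 0], [[0, 0, 0], [0, 0, 0], 0], [[0, 0, 0], [0, 0, 0], 0], [[0, 0, 0], [0, 0, 0], 0]], squeeze=60)

```text
time_s: 2.45
eef_pos: [493.1, -260.7, 90.5]
ee_rot: [0.001, 0.974, 0.226, 0.001]
force: [-0.0, -1.0, 5.8]
grip_width: 0.443
grip_force: 59.9
```

servo_tool(deltas=[[[0, 0, -0.005], [0, 0, 0.05], 0], [[0, 0, -0.005], [0, 0, 0.05], 0], [[0, 0, -0.005], [0, 0, 0.05], 0], [[0, 0, -0.005], [0, 0, 0.05], 0], [[0, 0, -0.005], [0, 0, 0.05], 0], [[0, 0, -0.005], [0, 0, 0.05], 0], [[0, 0, -0.005], [0, 0, 0.05], 0], [[0, 0, 0], [0, 0, 0], 0]], squeeze=80)

```text
time_s: 3.25
eef_pos: [492.3, -259.5, 94.9]
ee_rot: [-0.001, 0.999, -0.048, -0.0]
force: [4.4, -1.5, -12.8]
grip_width: 0.434
grip_force: 81.8
```

```bash
python3 - <<'E'
from h import *
s=telemetry.sense();print(s)
for n in("scene","top"):
    im=optics.capture(n);cv2.imwrite(f"pics/{n}2.png",im)
a=cv2.resize(cv2.imread("pics/scene2.png")[110:220,310:420],None,fx=3.6,fy=3.6)
b=cv2.resize(cv2.imread("pics/top2.png")[170:280,350:460],None,fx=3.6,fy=3.6)
cv2.imwrite("pics/c2.png",np.hstack([a,b]))
E
```

```text
{'time_s': 3.25, 'joints': array([-6.95904196e-01,  5.22663978e-01,  1.56842772e+00,  7.11391379e-04,
        1.05207107e+00,  9.70896593e-01]), 'dq': array([-0.00039844, -0.00167283, -0.00178761,  0.00133713,  0.00037319,
       -0.06670987]), 'tau': array([ -0.22622984, -53.6180985 , -24.2377156 ,  -0.35915284,
         1.24783326,   0.62979704]), 'eef_pos': array([ 492.32222504, -259.5005699 ,   94.8529296 ]), 'ee_rot': array([-7.19989194e-04,  9.98839270e-01, -4.81601644e-02, -4.39622309e-04]), 'force': array([  4.3634336 ,  -1.50855053, -12.84851264]), 'wrist_torque': array([-0.29701677, -0.79654375, -0.02522673]), 'grip_force': 81.76461649127305, 'grip_width': 0.4340577797961056}
```

View pics/c2.png

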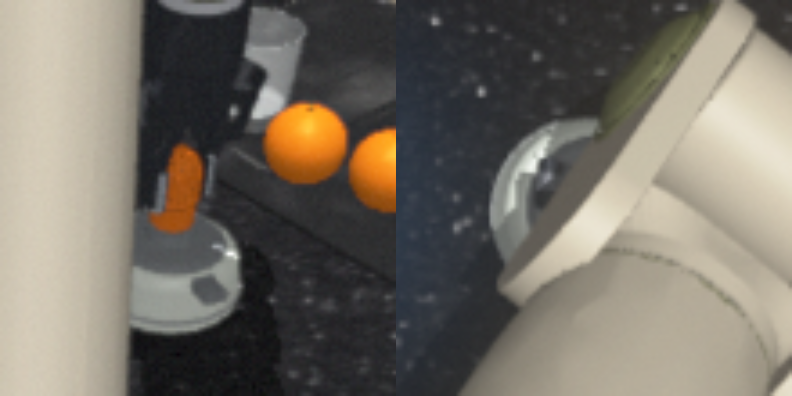

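The crop shows fingers on the reamer body, the orange bottom raised by about 1.5 px (4-5 mm, matching the TCP rise) with the gripper turned 31°. Twist back, still pulling.

servo_tool(deltas=[[[0, 0, -0.005], [0, 0, -0.05], 0], [[0, 0, -0.005], [0, 0, -0.05], 0], [[0, 0, -0.005], [0, 0, -0.05], 0], [[0, 0, -0.005], [0, 0, -0.05], 0], [[0, 0, -0.004], [0, 0, -0.05], 0], [[0, 0, -0.004], [0, 0, -0.05], 0], [[0, 0, 0], [0, 0, -0.05], 0], [[0, 0, 0], [0, 0, 0], 0]])

```text
time_s: 4.15
eef_pos: [492.5, -260.3, 101.3]
ee_rot: [0.0, 0.974, 0.227, -0.0]
force: [3.6, -4.4, -10.1]
grip_width: 0.44
grip_force: 82.2
```

servo_tool(deltas=[[[0, 0, 0], [0, 0, 0], 0], [[0, 0, 0], [0, 0, 0], 0]])

```text
time_s: 4.35
eef_pos: [492.5, -260.2, 101.3]
ee_rot: [0.0, 0.974, 0.226, -0.0]
force: [4.3, -3.6, -10.2]
grip_width: 0.434
grip_force: 82.2
```

```bash
python3 - <<'E'
from h import *
im=optics.capture("scene");cv2.imwrite("pics/scene3.png",im)
for n in(1,2,3):
    im=cv2.imread(f"pics/scene{n}.png");print(n,blob(im,(3,150,100),(22,255,255),(345,140,380,190)))
E
```

```text
1 (((358.0, 163.0), 12.16562557220459), (351, 151, 15, 25), 260.0)
2 (((359.0, 162.0), 12.16562557220459), (352, 150, 14, 25), 179.5)
3 (((359.1438293457031, 160.56849670410156), 11.630900382995605), (352, 150, 14, 23), 79.5)
```

Crept about 10.5 mm, angle back. Lift clear.

servo_tool(deltas=[[[0, 0, -0.02], [0, 0, 0], 0], [[0, 0, -0.02], [0, 0, 0], 0], [[0, 0, -0.02], [0, 0, 0], 0], [[0, 0, -0.03], [0, 0, 0], 0], [[0, 0, -0.05], [0, 0, 0], 0], [[0, 0, -0.1], [0, 0, 0], 0], [[0, 0, -0.1], [0, 0, 0], 0], [[0, 0, 0], [0, 0, 0], 0]])

```text
time_s: 5.2
eef_pos: [493.4, -260.6, 173.2]
ee_rot: [0.002, 0.974, 0.226, 0.002]
force: [-0.2, -0.7, -0.8]
grip_width: 0.437
grip_force: 83.2
```

```bash
python3 - <<'E'
from h import *
im=optics.capture("scene");cv2.imwrite("pics/c4.png",cv2.resize(im[80:220,300:440],None,fx=4,fy=4))
s=telemetry.sense();print(s['eef_pos'],s['force'],s['joints'])
E
```

```text
[ 492.85785273 -260.14579335  171.27152567] [ 1.08085744 -0.17404669 -1.47315706] [-6.95916788e-01  4.33509845e-01  1.48754316e+00  5.33364988e-05
  1.21787012e+00  4.18798582e-01]
```

View pics/c4.png

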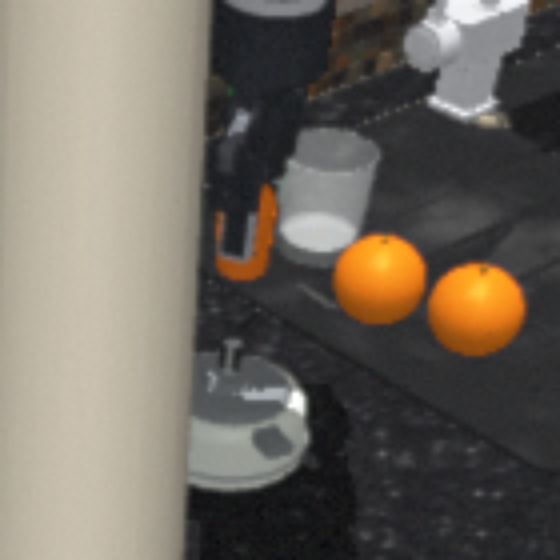

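Reamer is off, held in the fingers at (243,230) of the crop with the bare spindle below. Move over the blue dish.

servo_tool(deltas=[[[0.03, -0.05, 0], [0, 0, 0], 0], [[0.08, -0.14, 0], [0, 0, 0], 0], [[0.09, -0.17, 0], [0, 0, 0], 0], [[0.09, -0.17, 0], [0, 0, 0], 0], [[0.09, -0.17, 0], [0, 0, 0], 0], [[0.09, -0.15, 0], [0, 0, 0], 0], [[0.05, -0.09, 0], [0, 0, 0], 0], [[0.03, -0.05, 0], [0, 0, 0], 0]])

```text
time_s: 6.05
eef_pos: [503.4, -31.4, 169.1]
ee_rot: [-0.001, 0.974, 0.227, -0.001]
force: [-1.6, -0.6, -0.8]
grip_width: 0.44
grip_force: 83.2
```

servo_tool(deltas=[[[0, 0, 0.1], [0, 0, 0], 0], [[0, 0, 0.15], [0, 0, 0], 0], [[0, 0, 0.15], [0, 0, 0], 0], [[0, 0, 0.1], [0, 0, 0], 0], [[0, 0, 0.08], [0, 0, 0], 0], [[0, 0, 0.05], [0, 0, 0], 0], [[0, 0, 0], [0, 0, 0], 0]])

```text
time_s: 6.75
eef_pos: [503.3, -33.6, 42.7]
ee_rot: [-0.001, 0.974, 0.226, -0.001]
force: [-0.0, -0.1, -1.1]
grip_width: 0.44
grip_force: 83.2
```

```bash
python3 - <<'E'
from h import *
im=optics.capture("scene");cv2.imwrite("pics/c5.png",cv2.resize(im[140:280,220:360],None,fx=4,fy=4))
s=telemetry.sense();print(s['eef_pos'],s['force'],s['ee_rot'])
E
```

```text
[503.90243576 -33.7606173   43.6599846 ] [-0.31264908 -0.58957219 -0.98151796] [-2.44084142e-04  9.74168390e-01  2.25822326e-01 -4.07134345e-04]
```

View pics/c5.png

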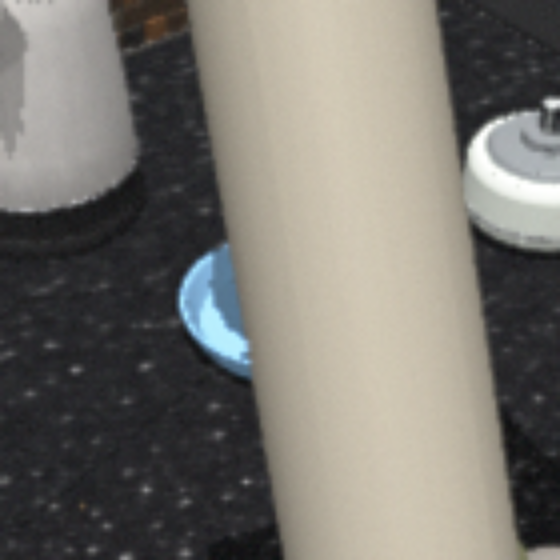

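The arm hides the dish centre (rim visible at left, undisturbed). Lower by feel.

servo_tool(deltas=[[[0, 0, 0.04], [0, 0, 0], 0], [[0, 0, 0.03], [0, 0, 0], 0], [[0, 0, 0.01], [0, 0, 0], 0], [[0, 0, 0.005], [0, 0, 0], 0], [[0, 0, 0.005], [0, 0, 0], 0], [[0, 0, 0.0], [0, 0, 0], 0], [[0, 0, 0], [0, 0, 0], 0]])

```text
time_s: 7.5
eef_pos: [504.2, -33.8, 26.0]
ee_rot: [0.0, 0.974, 0.226, 0.0]
force: [-0.6, 0.5, -1.5]
grip_width: 0.442
grip_force: 83.2
```

servo_tool(deltas=[[[0, 0, 0.005], [0, 0, 0], 0], [[0, 0, 0.005], [0, 0, 0], 0], [[0, 0, 0.005], [0, 0, 0], 0], [[0, 0, 0], [0, 0, 0], 0]])

```text
time_s: 7.9
eef_pos: [504.2, -33.8, 23.6]
ee_rot: [0.0, 0.974, 0.226, 0.0]
force: [-2.4, 0.4, 9.0]
grip_width: 0.439
grip_force: 84.7
```

Contact at the expected height (9 N). Release, then rise.

servo_tool(deltas=[[[0, 0, -0.005], [0, 0, 0], 0.75], [[0, 0, 0], [0, 0, 0], 0.75], [[0, 0, 0], [0, 0, 0], 0.75], [[0, 0, 0], [0, 0, 0], 0.75], [[0, 0, 0], [0, 0, 0], 0.75], [[0, 0, 0], [0, 0, 0], 0.75]])

```text
time_s: 8.5
eef_pos: [504.1, -33.7, 23.8]
ee_rot: [-0.0, 0.974, 0.226, -0.0]
force: [-1.3, 0.2, -0.2]
grip_width: 0.745
grip_force: 0.0
```

servo_tool(deltas=[[[0, 0, -0.03], [0, 0, 0], 0.75], [[0, 0, -0.05], [0, 0, 0], 0.75], [[0, 0, -0.1], [0, 0, 0], 0.75], [[0, 0, -0.2], [0, 0, 0], 0.75], [[0, 0, -0.2], [0, 0, 0], 0.75], [[0, 0, -0.2], [0, 0, 0], 0.75]])

```text
time_s: 9.1
eef_pos: [503.8, -33.6, 182.5]
ee_rot: [0.0, 0.974, 0.226, 0.0]
force: [0.9, -0.2, 0.3]
grip_width: 0.751
grip_force: 0.0
```

servo_tool(deltas=[[[-0.1, 0.2, 0], [0, 0, 0], 0.75], [[-0.1, 0.2, 0], [0, 0, 0], 0.75], [[-0.1, 0.2, 0], [0, 0, 0], 0.75], [[-0.1, 0.2, 0], [0, 0, 0], 0.75], [[-0.1, 0.2, 0], [0, 0, 0], 0.75], [[0, 0, 0], [0, 0, 0], 0.75]])

```text
time_s: 9.7
eef_pos: [501.7, -261.9, 180.5]
ee_rot: [0.001, 0.975, 0.224, 0.0]
force: [0.3, -0.1, 0.4]
grip_width: 0.75
grip_force: 0.0
```

```bash
python3 - <<'E'
from h import *
im=optics.capture("top");sc=optics.capture("scene")
cv2.imwrite("pics/c6.png",np.hstack([cv2.resize(im[170:280,250:360],None,fx=3.6,fy=3.6),cv2.resize(sc[150:260,230:340],None,fx=3.6,fy=3.6)]))
b=blob(im,(3,150,120),(22,255,255),(250,180,350,270))[1];print(b,ray("top",b[0]+b[2]/2,b[1]+b[3]/2,55))
b=blob(im,(85,50,100),(115,255,255),(250,180,350,270))[1];print(b,ray("top",b[0]+b[2]/2-.5,b[1]+b[3]/2-.5,24))
b=blob(im,(0,80,60),(20,255,255),(110,170,200,260))[1];print(b)
E
```

```text
(295, 217, 15, 15) [503.32676032 -34.59436307  55.        ]
(270, 193, 65, 65) [504.92677047 -34.43457249  24.        ]
(124, 185, 65, 65)
```

View pics/c6.png

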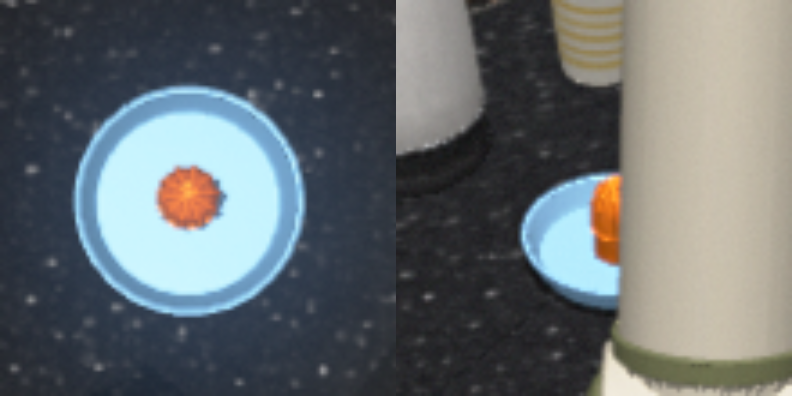

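The picture shows the reamer upright at the dish centre (crop 188,197), and neither dish has moved.

```bash
python3 -c "
from rig import ctrl
print(ctrl.finish_job())"
```

```text
the job is handed in; nothing more can be done
None
```

The job is handed in: I twisted the reamer about 31° and back, crept it about 10 mm up the spindle, and set it upright in the centre of the blue dish; the terracotta dish did not move. No verdict was returned.

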